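Sort the dispensing leftovers back into their trays

TASK

Sort what is standing about on the open worktop in front of you: stand both amber vials upright in the green tray, stand both white tablet bottles upright in the white tray, and lay the blue marker down in the groove of the black foam block, fully home. The vials are open, so keep them upright all the while, and leave the wide amber jar standing where it is.

Things in the scene. Friction and masses are not known exactly. Their poses are not given: they have to be found in the camera images.
- vial_a_center (a point): one of two open amber (orange-yellow, see-through) vials part filled with white tablets, standing upright; round, 36 mm across and 84 mm tall; this point is its centre, 42 mm above its underside; z is its axis. The two vials are alike and need not be told apart
- vial_b_center (a point): the other open amber vial with tablets, standing upright; round, 35 mm across and 82 mm tall; this point is its centre, 41 mm above its underside; z is its axis
- bottle_a_center (a point): one of two identical closed white tablet bottles, standing upright; body round, 48 mm across, to 67 mm above the underside, then a narrower cap of 38 mm; 88 mm tall in all; this point is its centre, 44 mm above its underside; z is its axis. The two bottles need not be told apart
- bottle_b_center (a point): the other identical white tablet bottle, same sizes; this point is its centre, 44 mm above its underside
- marker_center (a point): blue marker pen lying flat, 138 mm long along its y axis, 14 mm wide along x, 16 mm high; this point is its centre, 8 mm above its underside. Either end may lie either way
- jar_center (a point): wide amber jar with a white lid, 68 mm across and 92 mm tall, standing loose among the things to be sorted; it stays where it is; this point is its centre, 46 mm above its underside
- green_tray: low open green tray, fixed: 100 mm along its x axis, 165 mm along its y axis, 25 mm high, walls 4 mm; inner floor 4 mm above the worktop; origin at the centre of its underside, on the worktop; room for two vials side by side along y
- white_tray: low open white tray of the same size and shape as the green one, fixed; origin at the centre of its underside, on the worktop; room for two bottles side by side along y
- foam_block: black foam block, fixed: 104 mm along x, 176 mm along y, 20 mm high; in its top a straight die-cut groove with a yellow floor, 24 mm wide (x), 152 mm long (y), 10 mm deep, through its centre, so the floor is 10 mm above the worktop; a finger notch of the same depth, 84 mm in x by 56 mm in y, crosses the groove at the middle. Origin at the centre of its underside, on the worktop
There are look-alikes about, which are no part of the job. What is shaped like the part that bears vial_a_center but turquoise is not meant.

How it is judged:
By the outcome, as a careful person would: the job done as asked, in the order asked, and still so for the second after the job is handed in, with the robot touching nothing.
It also fails if it takes over 112 s, if anything falls off the work surface, if the arm or the gripper's body presses on something with over 40 N, if the wrist force passes 120 N, or if a joint passes its speed limit or range.

ROBOT

A 6-joint arm with a two-finger parallel gripper is mounted at the origin on a cart in front of the work surface, level with it; the furniture and walls round the work are solid. World frame = base frame: x ahead of the robot, y to its left, z up, the work surface at z = 0. Lengths are in m, angles in rad, forces in N, time in s.
With the tool pointing down it reaches from about 0.275 to 0.825 m from the base axis. Payload 5.2 kg.
Tool frame: the origin (TCP) lies midway between the tips of the shut fingers; the grasp point (between the pads) lies 19 mm behind it; z points along the fingers, y is the line along which they close (so a half turn about z gives the same grasp; the last joint's range is limited). The gripper opens to 93 mm and grips with 3 to 60 N. Pads are 15 mm wide; open, the fingers measure 128 mm over their backs; the gripper's body (75 mm by 188 mm) begins 65 mm behind the grasp point.
Start: joints at [0.951, 0.259, 1.535, -0, 1.348, -0.203], TCP at [0.223, 0.503, 0.219] pointing down, gripper open.
Joint ranges: [-3.14, 3.14], [-0.91, 2.08], [0.19, 2.58], [-1.22, 4.36], [0.22, 2.71], [-3.12, 3.12]. Speed limits (rad/s): [2.57, 2.57, 3.14, 3.14, 3.14, 3.14].

INTERFACE

Orientations are given as a unit quaternion [w, x, y, z].
In Python, from plant import bot, imaging, workorder gives the robot as it stands. The module is installed in compiled form; this text tells all that it offers.
- The arm moves only by the tool play_rows, never from a script. Its arguments are lists of equal length, an entry for each row: "offset": the shift along the tool's x, y, z in cm, a list of three; "turn": the turn about the tool's z in degrees; "fingers": the opening, from 0 (shut) to 1 (fully open). In form: {"offset": [[dx, dy, dz], ...], "turn": [turn, ...], "fingers": [fingers, ...]}. A call has exactly 5 rows; each row shifts and turns the commanded pose from where the row before left it, along the tool's axes as they then stand; what a row does not reach is not made up. A row lasts 1/12 s, in which the tool goes at most 41.7 mm and 7.16 degrees, less where a joint would pass 70% of its speed; a pose out of reach is approached as far as the arm can. A call is refused whole if a number of a shift passes 4.17 or a number of a turn 7.16, either way. A call with a gripper value outside its range is refused whole. The fingers move at their own pace and stop on an object; the grip force is fixed at half the most. Time passes only in rows, so rows that do not move let the fingers close, or fill a call up. It gives the time, the measured TCP pose, the force, the opening and the grip force at its end, in the units of the state.
- bot.get_obs(): the state, without advancing time (a new reading comes with each control period).
- imaging.capture(name): name is "scene" or "side" or "wrist"; returns (picture, depth): 480x640x3 uint8, red, green, blue; 480x640 float32, m along the optical axis (not along the pixel's ray), 0 where there is no reading.
- imaging.camera_info(name): a dict with "intrinsics" (3x3 intrinsics, pixels), "cam_to_world" (4x4, takes a point from camera to world coordinates). Camera axes: x right, y down, z forward; pixel columns grow to the right and rows downward; lengths in m; the calibration is good to about 2 mm. A picture is of the moment at which its call begins: read the wrist's pose just before it. camera_info takes no time and is no camera call; for the wrist camera it gives the pose at the moment of the call.
- workorder.hand_in(): hands the job in; it is judged then, once.
The state is a dict: "t": time; "joints": joint angles; "qvel": joint speeds; "joint_efforts": joint torques, N m; "ee_pos": TCP position; "eef_rot": TCP orientation; "ft_force": force on the tool from outside, world axes, zero at the start; "torque": the same for the moment, N m; "grip_width": finger opening in m; "grip_force": force on a finger pad.
Only numpy, scipy, OpenCV 4.12 (cv2) and the standard library are available. Lean on these libraries where they do the work, as an engineer would, in place of code of your own. Each camera call takes 0.05 s, during which the arm holds its last target. There are 200 camera calls.

## Working session

There is one attempt and no reset: what is moved stays moved. The work goes in short steps, Python scripts to look and compute and a tool call to move; the robot and the scene stay as the last step left them, time stands still between calls to the robot, and variables do not carry over. Pictures are saved under pics/ and viewed, at most 14 in all, crops included, and the job is handed in when it is done.

Besides the shell and the picture viewer there is one more tool, called after "Request:" by a JSON object that holds its "api" and its "payload", one argument or row to a line. play_rows: Moves the arm, as the interface text tells. Its arguments: {"type":"object","properties":{"offset":{"type":"array","items":{"type":"array","items":{"type":"number"}}},"turn":{"type":"array","items":{"type":"number"}},"fingers":{"type":"array","items":{"type":"number"}}},"required":["offset","turn","fingers"]}

```bash
ls; mkdir -p pics
cat > h.py <<'E'
import numpy as np, cv2
from plant import bot, imaging, workorder
def cap(n,f=None):
    ci=imaging.camera_info(n); p,d=imaging.capture(n)
    if f: cv2.imwrite('pics/'+f,p[:,:,::-1])
    np.savez('/tmp/'+n,p=p,d=d,K=ci['intrinsics'],T=ci['cam_to_world']); return p,d,np.array(ci['intrinsics']),np.array(ci['cam_to_world'])
def ray(u,v,K,T):
    r=T[:3,:3]@np.linalg.inv(K)@np.array([u,v,1.]); return T[:3,3],r
def plane(u,v,z,K,T):
    o,r=ray(u,v,K,T); return o+r*(z-o[2])/r[2]
def cloud(d,K,T):
    v,u=np.mgrid[:480,:640]; P=np.stack([(u-K[0,2])/K[0,0]*d,(v-K[1,2])/K[1,1]*d,d],-1)
    return P@T[:3,:3].T+T[:3,3]
E
python3 - <<'E'
from h import *
for n in('scene','side','wrist'):
    p,d,K,T=cap(n,n+'0.png'); print(n,K[0,0],T.round(3).tolist())
o=bot.get_obs();print(o['t'],o['ee_pos'],o['eef_rot'],o['grip_width'])
E
```

```text
pics
scene 559.3430143734107 [[0.633, -0.487, 0.602, -0.181], [-0.774, -0.404, 0.488, -0.528], [0.005, -0.775, -0.632, 0.806], [0.0, 0.0, 0.0, 1.0]]
side 533.7982960389348 [[0.971, -0.083, 0.225, 0.267], [-0.24, -0.371, 0.897, -0.996], [0.009, -0.925, -0.38, 0.496], [0.0, 0.0, 0.0, 1.0]]
wrist 340.15691246705836 [[0.405, 0.876, 0.261, 0.149], [0.915, -0.387, -0.117, 0.535], [-0.002, 0.287, -0.958, 0.385], [0.0, 0.0, 0.0, 1.0]]
0.15 [0.22239801 0.502572   0.21800908] [-2.81578012e-04  2.06901799e-01  9.78361454e-01 -6.57438924e-04] 0.09265650548931821
```

View pics/scene0.png

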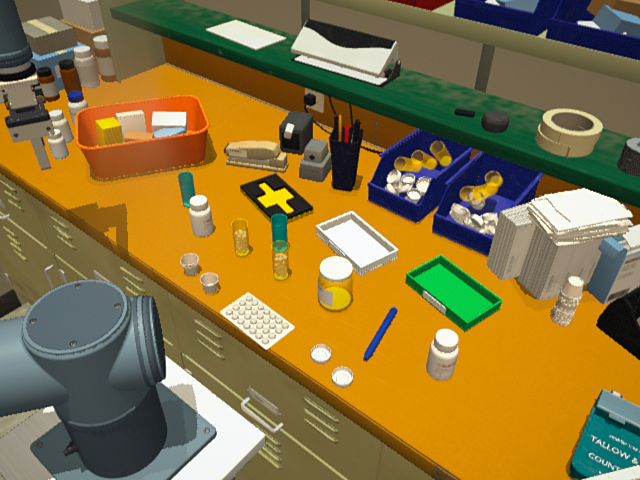

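View pics/side0.png

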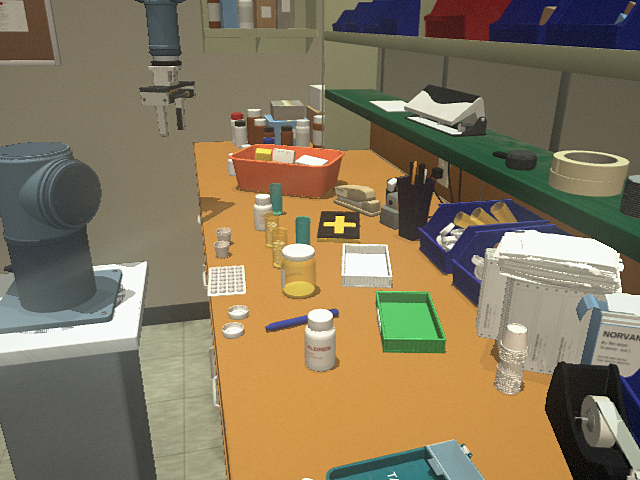

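View pics/wrist0.png

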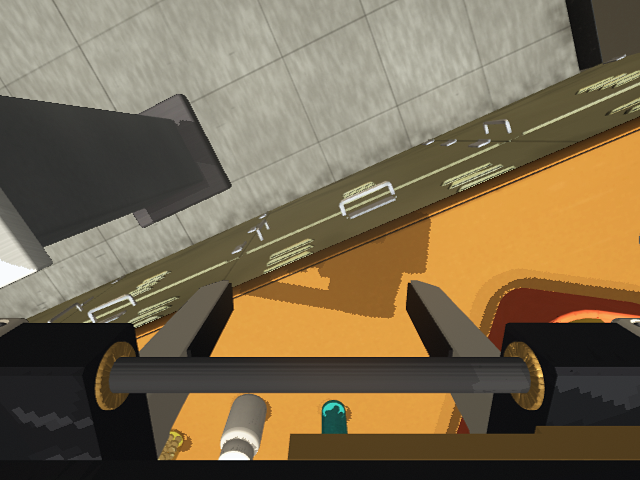

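Scene view: vials at (241,237) and (281,260), with turquoise look-alikes at (187,190) and (280,230). The bottles are at (201,216) and (443,355), the jar at (335,283) and the marker at (380,333). The green tray is at (452,292), the white tray at (356,242) and the foam block at (276,197). There is also a small clear bottle with a white cap at (567,300), which isn't part of the job. Next I'll measure with both clouds.

```bash
cat > m.py <<'E'
from h import *
from scipy import ndimage
def load(n):
    z=np.load(f'/tmp/{n}.npz'); return z['p'],z['d'],z['K'],z['T']
seeds={'scene':dict(va=(241,237),vb=(281,262),ba=(201,216),bb=(443,355),mk=(380,333),jar=(335,283),gt=(452,292),wt=(356,242),fb=(276,197)),
'side':dict(va=(269,235),vb=(279,255),ba=(262,212),bb=(320,340),mk=(303,321),jar=(298,270),gt=(410,321),wt=(367,265),fb=(340,226))}
for n in('scene','side'):
    p,d,K,T=load(n); P=cloud(d,K,T); ok=d>0
    tab=P[ok&(abs(P[...,2])<.006)&(P[...,0]>.2)&(P[...,0]<.8)&(abs(P[...,1])<.5)]
    print(n,'table z',np.median(tab[:,2]).round(4),len(tab))
    m=ok&(P[...,2]>.006)
    # split at depth jumps
    g=np.maximum(abs(ndimage.sobel(d,0)),abs(ndimage.sobel(d,1)))
    m&=(g<.15)
    lab,_=ndimage.label(m)
    for k,(u,v) in seeds[n].items():
        l=lab[v-3:v+4,u-3:u+4]; l=l[l>0]
        if len(l)==0: print(k,'none',P[v,u].round(3));continue
        l=np.bincount(l).argmax(); q=P[lab==l]
        top=np.percentile(q[:,2],98); t=q[q[:,2]>top-.006]
        r=cv2.minAreaRect((t[:,:2]*1000).astype(np.float32))
        print(k,len(q),'ztop',top.round(4),'topc',(np.array(r[0])/1000).round(4),np.round(r[1]),round(r[2],1),'all',q.min(0).round(3),q.max(0).round(3))
E
python3 m.py
```

```text
scene table z 0.0008 68141
va 461 ztop 0.0818 topc [0.4362 0.1805] [38. 30.] 45.5 all [0.417 0.161 0.007] [0.453 0.198 0.085]
vb 543 ztop 0.084 topc [0.4352 0.0647] [36. 30.] 43.1 all [0.416 0.046 0.006] [0.453 0.082 0.088]
ba 665 ztop 0.0899 topc [0.429  0.3016] [37. 32.] 77.7 all [0.406 0.277 0.006] [0.447 0.319 0.094]
bb 1150 ztop 0.0902 topc [ 0.4317 -0.3109] [36. 33.] 28.9 all [ 0.408 -0.335  0.006] [ 0.451 -0.29   0.091]
mk 411 ztop 0.0172 topc [ 0.433  -0.1867] [135.  14.] 11.7 all [ 0.365 -0.204  0.006] [ 0.5   -0.167  0.02 ]
jar 1533 ztop 0.0949 topc [ 0.4489 -0.0681] [59. 59.] 3.1 all [ 0.414 -0.1    0.006] [ 0.478 -0.038  0.097]
gt 5 ztop 0.0082 topc [ 0.6252 -0.2357] [4. 4.] 25.6 all [ 0.622 -0.238  0.006] [ 0.626 -0.233  0.008]
wt 8 ztop 0.0088 topc [ 0.6158 -0.0027] [7. 9.] 38.1 all [ 0.61  -0.007  0.006] [0.619 0.003 0.009]
fb 1833 ztop 0.024 topc [0.6203 0.2501] [180. 107.] 73.2 all [0.554 0.15  0.006] [0.693 0.348 0.026]
side table z -0.0003 53787
va 249 ztop 0.0804 topc [0.4342 0.1774] [38. 28.] 74.3 all [0.418 0.158 0.007] [0.448 0.197 0.083]
vb 369 ztop 0.0825 topc [0.4318 0.0627] [38. 28.] 80.2 all [0.416 0.044 0.006] [0.447 0.081 0.084]
ba 365 ztop 0.0882 topc [0.4304 0.2958] [29. 30.] 56.8 all [0.407 0.275 0.007] [0.45  0.311 0.09 ]
bb 1484 ztop 0.0883 topc [ 0.4318 -0.3152] [33. 33.] 10.1 all [ 0.409 -0.338  0.006] [ 0.457 -0.298  0.089]
mk 254 ztop 0.0146 topc [ 0.4022 -0.1958] [76. 15.] 10.7 all [ 0.365 -0.206  0.006] [ 0.439 -0.181  0.015]
jar 1508 ztop 0.0926 topc [ 0.4473 -0.0728] [55. 55.] 25.9 all [ 0.415 -0.104  0.006] [ 0.479 -0.045  0.094]
gt none [ 0.619 -0.229  0.003]
wt 1 ztop 0.006 topc [0.6119 0.0159] [0. 0.] 0.0 all [0.612 0.016 0.006] [0.612 0.016 0.006]
fb 987 ztop 0.021 topc [0.6177 0.2454] [177.  98.] 72.8 all [0.545 0.149 0.006] [0.689 0.337 0.023]
```

```bash
cat > m2.py <<'E'
from m import load; from h import *
allP=[];C=[]
for n in('scene','side'):
    p,d,K,T=load(n); P=cloud(d,K,T); ok=d>0
    hsv=cv2.cvtColor(p,cv2.COLOR_RGB2HSV)
    M=dict(gt=(hsv[...,0]>50)&(hsv[...,0]<72)&(hsv[...,1]>150)&(hsv[...,2]>60),
      wt=(hsv[...,1]<60)&(hsv[...,2]>60), yel=(hsv[...,0]>22)&(hsv[...,0]<33)&(hsv[...,1]>150)&(hsv[...,2]>120),
      turq=(hsv[...,0]>80)&(hsv[...,0]<100)&(hsv[...,1]>120))
    B=dict(gt=(.5,.8,-.4,-.1,.018),wt=(.5,.78,-.12,.1,.018),yel=(.53,.72,.13,.37,.004),turq=(.3,.7,0,.5,.06))
    for k in M:
        b=B[k]; m=M[k]&ok&(P[...,0]>b[0])&(P[...,0]<b[1])&(P[...,1]>b[2])&(P[...,1]<b[3])&(P[...,2]>b[4])&(P[...,2]<.1)
        l,c,s,_=cv2.connectedComponentsWithStats(m.astype(np.uint8),connectivity=8)
        if k in('gt','wt'): qs=[P[m]]
        else: qs=[P[c==i] for i in range(1,l) if s[i,4]>40]
        for q in qs:
            z=np.percentile(q[:,2],[2,50,98]).round(4)
            r=cv2.minAreaRect((q[:,:2]*1000).astype(np.float32)); print(n,k,len(q),z,np.round(r[0],1),np.round(r[1]),round(r[2],1))
E
python3 m2.py | grep -v -e ztop -e table -e none
```

```text
scene gt 837 [0.0182 0.0246 0.0294] [ 609.9 -236.8] [168. 105.] 75.6
scene wt 741 [0.0182 0.0246 0.0302] [661.4 -14.6] [169. 212.] 72.3
scene yel 560 [0.0076 0.0112 0.0219] [620.4 251.5] [141.  85.] 43.6
scene turq 114 [0.0612 0.0741 0.0847] [485.6 403.3] [43. 23.] 48.3
scene turq 259 [0.0605 0.0749 0.086 ] [498.3 124.4] [39. 33.] 59.0
side gt 10 [0.0252 0.0261 0.0267] [ 611.3 -230.5] [138.  99.] 75.3
side wt 632 [0.0183 0.0243 0.0406] [6.688e+02 5.000e-01] [201. 231.] 79.2
side yel 224 [0.0072 0.0094 0.0117] [624.7 263.6] [ 81. 109.] 15.5
```

```bash
cat > m3.py <<'E'
from m import load; from h import *
for n in('scene','side'):
    p,d,K,T=load(n); P=cloud(d,K,T); ok=d>0
    hsv=cv2.cvtColor(p,cv2.COLOR_RGB2HSV)
    m=(hsv[...,1]<70)&ok&(P[...,0]>.52)&(P[...,0]<.71)&(P[...,1]>-.11)&(P[...,1]<.11)&(P[...,2]>.016)&(P[...,2]<.03)
    l,c,s,_=cv2.connectedComponentsWithStats(m.astype(np.uint8),connectivity=8)
    i=s[1:,4].argmax()+1; q=P[c==i]
    r=cv2.minAreaRect((q[:,:2]*1000).astype(np.float32)); print(n,'wt',len(q),np.percentile(q[:,2],[2,50,98]).round(4),np.round(r[0],1),np.round(r[1]),round(r[2],1))
    for x in np.arange(.2,.9,.05):
        row=[]
        for y in np.arange(-.5,.5,.05):
            q=P[ok&(P[...,0]>x)&(P[...,0]<x+.05)&(P[...,1]>y)&(P[...,1]<y+.05)]
            row.append('%4d'%(np.percentile(q[:,2],98)*1000) if len(q)>3 else '   .')
        print('%.2f'%x,' '.join(row))
E
python3 m3.py | grep -v -e ztop -e table -e none
```

```text
scene wt 838 [0.0165 0.0236 0.0293] [611.2   1.5] [169. 107.] 72.7
0.20    .    .    .    .    .    .    .    .    .    .    .    .    .    .    .    .    .    .  346  516
0.25    3    3    2    2    2    2    3    2    1    6    6    5    2    2    2    2    2    3    2  502
0.30    3    3    3    3    3    9   10   12    3    8    9    8   28   29   36    3    3    4    4    4
0.35    3    3    3    3    3   11   14    4    3    3    3    4    3    3    3    4    4    4    4    4
0.40    3    3    3   90   89    3   15    3   94   93   79   84    3   82    3   89   90    3    4    4
0.45    3    3    3   60    3    3   17    3   95   95    4   82   84   78    4   26    4   84   84    4
0.50    3    3    3   24   28    3    3    3   26   29    3    3   84    4    3    4    4    4   52    5
0.55    3    3    3   28   27   28   27   25   28   28   28   28    3   23   23   22   23    4    4    4
0.60    3    3    3   28   26    8   28    3   28   25    8   28    4   24   22   23   24    4    4    5
0.65    3  100  198  181   28   28   28    3    4   27   28   28    4   21   23   24   2
[... 1272 characters left out ...]
   26   24   26   26   26   26    1   20   20   20   20    0    1    1
0.60    1    1    1   27   26    5   26    1   26   25    5   26   19   20   20   20   20    2    1    1
0.65    1   98  197  180   26   26   26    0    1   26   26   27    0   19   20   20   21   62   61   54
0.70   68  198  201  196  145    1    1    1    1    1    1    1    1  145   42   47   62   69   66    .
0.75  257  461  467  467  467  467  466  466  465  466  466  466  462  465  464  467  466  467  466  467
0.80  256  304  516  495  496  527  519  494  527  481  535  508  508  509  542  546  302  546  520  505
0.85    .  305  304  505  521  530  531  514  536  257  539  256  334  338  545  544  344  547  548  260
```

Run:
```python
import cv2,numpy as np
p=cv2.imread('pics/scene0.png')[160:300,160:380]; cv2.imwrite('pics/crop1.png',cv2.resize(p,None,fx=3.5,fy=3.5,interpolation=2))
```

```text
(no output)
```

View pics/crop1.png

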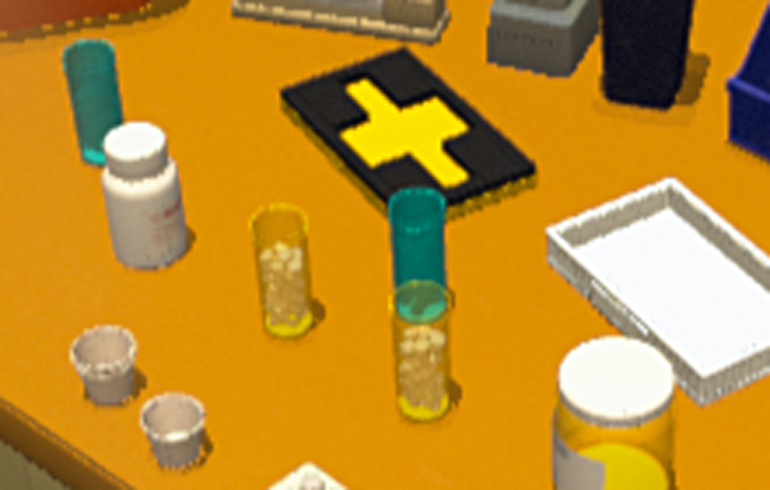

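The crop shows amber tablet-filled vials at scene (240,237) and (280,260). They fit the description; the turquoise empties at (187,190) and (280,230) don't. The two cameras agree on object heights (vials .081/.083, bottles .089). Next: write a helper that reports the remaining motion, then approach vial a.

```bash
cat > go.py <<'E'
import sys; from h import *
def st():
    o=bot.get_obs(); w,x,y,z=o['eef_rot']; phi=np.degrees(np.arctan2(1-2*(x*x+z*z),2*(x*y-w*z)))
    print('t',o['t'],'p',np.round(o['ee_pos'],4),'phi',round(phi,2),'w',round(o['grip_width'],4),'gf',round(float(np.max(o['grip_force'])),1),'ft',np.round(o['ft_force'],1)); return np.array(o['ee_pos']),np.radians(phi)
if __name__=='__main__':
    p,f=st()
    if len(sys.argv)>3:
        d=(np.array([float(a) for a in sys.argv[1:4]])-p)*100
        print('tool cm',np.round([-np.sin(f)*d[0]+np.cos(f)*d[1],np.cos(f)*d[0]+np.sin(f)*d[1],-d[2]],2))
E
python3 go.py .435 .179 .036
python3 - <<'E'
from m import load; from h import *
p,d,K,T=load('scene');P=cloud(d,K,T);q=P[(d>0)&(P[...,2]>.08)&(P[...,0]<.76)&(P[...,0]>.6)&(P[...,1]>.1)&(P[...,1]<.34)]
print('TALL',q.min(0),q.max(0),len(q))
E
```

```text
t 0.15 p [0.2224 0.5026 0.218 ] phi 66.12 w 0.0927 gf 0.0 ft [-0.5  0.8  0.1]
tool cm [-32.54 -20.98  18.2 ]
scene table z 0.0008 68141
va 461 ztop 0.0818 topc [0.4362 0.1805] [38. 30.] 45.5 all [0.417 0.161 0.007] [0.453 0.198 0.085]
vb 543 ztop 0.084 topc [0.4352 0.0647] [36. 30.] 43.1 all [0.416 0.046 0.006] [0.453 0.082 0.088]
ba 665 ztop 0.0899 topc [0.429  0.3016] [37. 32.] 77.7 all [0.406 0.277 0.006] [0.447 0.319 0.094]
bb 1150 ztop 0.0902 topc [ 0.4317 -0.3109] [36. 33.] 28.9 all [ 0.408 -0.335  0.006] [ 0.451 -0.29   0.091]
mk 411 ztop 0.0172 topc [ 0.433  -0.1867] [135.  14.] 11.7 all [ 0.365 -0.204  0.006] [ 0.5   -0.167  0.02 ]
jar 1533 ztop 0.0949 topc [ 0.4489 -0.0681] [59. 59.] 3.1 all [ 0.414 -0.1    0.006] [ 0.478 -0.038  0.097]
gt 5 ztop 0.0082 topc [ 0.6252 -0.2357] [4. 4.] 25.6 all [ 0.622 -0.238  0.006] [ 0.626 -0.233  0.008]
wt 8 ztop 0.0088 topc [ 0.6158 -0.0027] [7. 9.] 38.1 all [ 0.61  -0.007  0.006] [0.619 0.003 0.009]
fb 1833 ztop 0.024 topc [0.6203 0.2501] [180. 107.] 73.2 all [0.554 0.15  0.006] [0.693 0.348 0.026]
side table z -0.0003 53787
va 249 ztop 
[... 211 characters left out ...]
0.4304 0.2958] [29. 30.] 56.8 all [0.407 0.275 0.007] [0.45  0.311 0.09 ]
bb 1484 ztop 0.0883 topc [ 0.4318 -0.3152] [33. 33.] 10.1 all [ 0.409 -0.338  0.006] [ 0.457 -0.298  0.089]
mk 254 ztop 0.0146 topc [ 0.4022 -0.1958] [76. 15.] 10.7 all [ 0.365 -0.206  0.006] [ 0.439 -0.181  0.015]
jar 1508 ztop 0.0926 topc [ 0.4473 -0.0728] [55. 55.] 25.9 all [ 0.415 -0.104  0.006] [ 0.479 -0.045  0.094]
gt none [ 0.619 -0.229  0.003]
wt 1 ztop 0.006 topc [0.6119 0.0159] [0. 0.] 0.0 all [0.612 0.016 0.006] [0.612 0.016 0.006]
fb 987 ztop 0.021 topc [0.6177 0.2454] [177.  98.] 72.8 all [0.545 0.149 0.006] [0.689 0.337 0.023]
TALL [0.74081445 0.13567197 0.08035059] [0.7599957  0.27253749 0.15029737] 356
```

Request:
{"api": "play_rows", "payload": {
  "offset": [
    [0,0,3],
    [0,0,3],
    [-2.89,-2.58,0],
    [-2.89,-2.58,0],
    [-2.89,-2.58,0]
  ],
  "turn": [-4.5,-4.4,0,0,0],
  "fingers": [0.65,0.65,0.65,0.65,0.65]
}}

```text
t: 0.57
ee_pos: [0.2859, 0.4045, 0.1574]
eef_rot: [-0.001, 0.129, 0.992, -0.001]
ft_force: [0.9, 0.1, -0.4]
grip_width: 0.0642
grip_force: 0.0
```

Request:
{"api": "play_rows", "payload": {
  "offset": [
    [-2.89,-2.58,0],
    [-2.89,-2.58,0],
    [-2.89,-2.58,0],
    [-2.89,-2.58,0],
    [-2.89,-2.58,0]
  ],
  "turn": [0,0,0,0,0],
  "fingers": [0.65,0.65,0.65,0.65,0.65]
}}

```text
t: 0.98
ee_pos: [0.3931, 0.2421, 0.1586]
eef_rot: [-0.0, 0.13, 0.991, 0.0]
ft_force: [0.9, 0.6, 0.6]
grip_width: 0.0605
grip_force: 0.0
```

Request:
{"api": "play_rows", "payload": {
  "offset": [
    [-2.89,-2.58,0],
    [-2.89,-2.58,0],
    [0,0,2],
    [0,0,0],
    [0,0,0]
  ],
  "turn": [0,0,0,0,0],
  "fingers": [0.65,0.65,0.65,0.65,0.65]
}}

```text
t: 1.4
ee_pos: [0.4339, 0.1786, 0.1378]
eef_rot: [-0.002, 0.131, 0.991, -0.0]
ft_force: [0.1, -0.1, 0.7]
grip_width: 0.0607
grip_force: 0.0
```

```bash
python3 - <<'E'
from h import *; cap('wrist','w1.png')
E
python3 go.py .435 .179 .036
```

```text
t 1.45 p [0.4342 0.1793 0.1385] phi 75.02 w 0.0605 gf 0.0 ft [1.  0.8 0.2]
tool cm [-8.000e-02 -1.000e-02  1.025e+01]
```

View pics/w1.png

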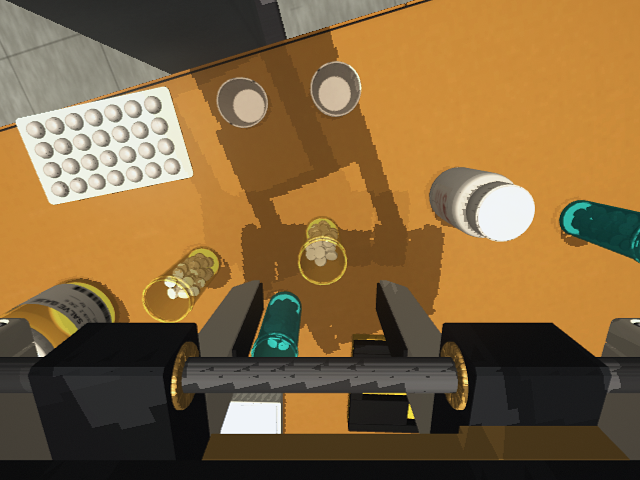

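Wrist view: vial a's rim is at (323,260), midway between the fingers. Vial b's rim is at (168,299) and bottle a's cap at (503,211). A quick ray check, then the grasp.

Run:
```python
from h import *
z=np.load('/tmp/wrist.npz');K,T=z['K'],z['T']
for n,u,v,h in(('va',323,260,.082),('vb',168,299,.083),('ba',503,211,.088)): print(n,plane(u,v,h,K,T).round(4))
```

```text
va [0.4346 0.1812 0.082 ]
vb [0.4341 0.0662 0.083 ]
ba [0.4302 0.3032 0.088 ]
```

Request:
{"api": "play_rows", "payload": {
  "offset": [
    [0,0,3],
    [0,0,3],
    [0,0,3],
    [0,0,1.2],
    [0,0,0]
  ],
  "turn": [0,0,0,0,0],
  "fingers": [0.65,0.65,0.65,0.65,0.65]
}}

```text
t: 1.87
ee_pos: [0.4323, 0.18, 0.0346]
eef_rot: [-0.003, 0.129, 0.992, -0.001]
ft_force: [0.1, 0.2, 0.6]
grip_width: 0.0602
grip_force: 0.0
```

Request:
{"api": "play_rows", "payload": {
  "offset": [
    [0,0,0],
    [0,0,0],
    [0,0,0],
    [0,0,0],
    [0,0,0]
  ],
  "turn": [0,0,0,0,0],
  "fingers": [0.2,0.2,0.2,0.2,0.2]
}}

```text
t: 2.28
ee_pos: [0.4361, 0.1794, 0.0378]
eef_rot: [0.001, 0.13, 0.991, 0.001]
ft_force: [-0.1, 1.5, 3.8]
grip_width: 0.034
grip_force: 30.0
```

Request:
{"api": "play_rows", "payload": {
  "offset": [
    [0,0,0],
    [0,0,-1],
    [0,0,-2],
    [0,0,-3],
    [0,0,-4]
  ],
  "turn": [0,0,0,0,0],
  "fingers": [0.2,0.2,0.2,0.2,0.2]
}}

```text
t: 2.7
ee_pos: [0.4329, 0.1784, 0.1357]
eef_rot: [-0.003, 0.131, 0.991, -0.001]
ft_force: [0.9, 0.7, -0.7]
grip_width: 0.0342
grip_force: 30.0
```

```bash
python3 go.py .599 -.278 .17
```

```text
t 2.7 p [0.4329 0.1784 0.1357] phi 75.0 w 0.0342 gf 30.0 ft [ 0.9  0.7 -0.7]
tool cm [-27.86 -39.79  -3.43]
```

Request:
{"api": "play_rows", "payload": {
  "offset": [
    [0,0,-3.4],
    [-1,-1.4,0],
    [-1.99,-2.84,0],
    [-1.99,-2.84,0],
    [-1.99,-2.84,0]
  ],
  "turn": [0,0,0,0,0],
  "fingers": [0.2,0.2,0.2,0.2,0.2]
}}

```text
t: 3.12
ee_pos: [0.4769, 0.064, 0.1712]
eef_rot: [0.0, 0.13, 0.992, -0.0]
ft_force: [0.9, 0.5, -0.4]
grip_width: 0.0342
grip_force: 30.0
```

Request:
{"api": "play_rows", "payload": {
  "offset": [
    [-1.99,-2.84,0],
    [-1.99,-2.84,0],
    [-1.99,-2.84,0],
    [-1.99,-2.84,0],
    [-1.99,-2.84,0]
  ],
  "turn": [0,0,0,0,0],
  "fingers": [0.2,0.2,0.2,0.2,0.2]
}}

```text
t: 3.53
ee_pos: [0.5362, -0.0996, 0.1706]
eef_rot: [-0.0, 0.131, 0.991, 0.0]
ft_force: [0.5, -0.2, -0.7]
grip_width: 0.034
grip_force: 30.0
```

Request:
{"api": "play_rows", "payload": {
  "offset": [
    [-1.99,-2.84,0],
    [-1.99,-2.84,0],
    [-1.99,-2.84,0],
    [-1.99,-2.84,0],
    [-1.99,-2.84,0]
  ],
  "turn": [0,0,0,0,0],
  "fingers": [0.2,0.2,0.2,0.2,0.2]
}}

```text
t: 3.95
ee_pos: [0.5955, -0.2624, 0.1704]
eef_rot: [-0.0, 0.131, 0.991, 0.0]
ft_force: [1.6, 0.4, -0.5]
grip_width: 0.0344
grip_force: 30.0
```

Request:
{"api": "play_rows", "payload": {
  "offset": [
    [-1,-1.4,0],
    [0,0,0],
    [0,0,0],
    [0,0,0],
    [0,0,0]
  ],
  "turn": [0,0,0,0,0],
  "fingers": [0.2,0.2,0.2,0.2,0.2]
}}

```text
t: 4.37
ee_pos: [0.6013, -0.2753, 0.1707]
eef_rot: [-0.0, 0.13, 0.992, 0.0]
ft_force: [-0.8, 0.3, -0.5]
grip_width: 0.0341
grip_force: 30.0
```

```bash
python3 - <<'E'
from h import *; cap('wrist','w2.png')
E
python3 go.py .599 -.278 .041
```

```text
t 4.4167 p [ 0.6014 -0.2753  0.1709] phi 75.09 w 0.0342 gf 30.0 ft [-0.7  0.4 -1.1]
tool cm [ 0.16 -0.33 12.99]
```

View pics/w2.png

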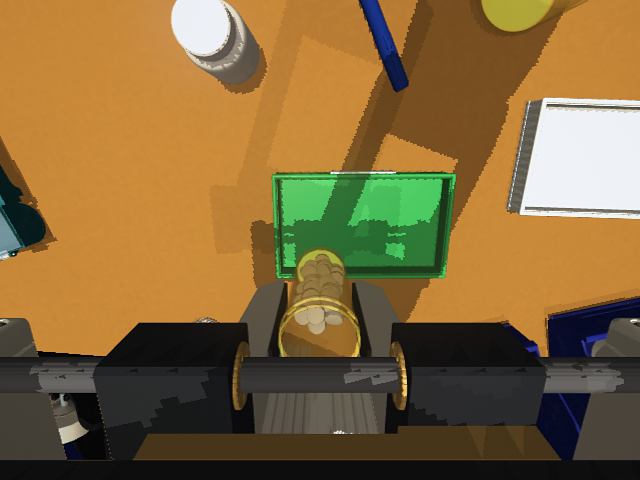

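Wrist view: the vial is held upright at (320,300). The green tray's rim corners are at (275,175), (455,175), (443,277) and (277,277). I'll check the tray centre by rays.

Run:
```python
from h import *
z=np.load('/tmp/wrist.npz');K,T=z['K'],z['T']
c=np.array([plane(u,v,.025,K,T)[:2] for u,v in((275,175),(456,175),(445,277),(277,277))]);print(c.round(4),c.mean(0).round(4))
w=np.array([plane(u,v,.025,K,T)[:2] for u,v in((543,99),(522,213))]);print(w.round(4))
```

```text
[[ 0.5432 -0.3012]
 [ 0.5855 -0.1423]
 [ 0.6821 -0.1674]
 [ 0.6392 -0.3285]] [ 0.6125 -0.2349]
[[ 0.5409 -0.0611]
 [ 0.6364 -0.0876]]
```

Request:
{"api": "play_rows", "payload": {
  "offset": [
    [0,-0.1,3.5],
    [0,-0.1,3.5],
    [0,0,3.5],
    [0,0,1.5],
    [0,0,0.8]
  ],
  "turn": [0,0,0,0,0],
  "fingers": [0.2,0.2,0.2,0.2,0.2]
}}

```text
t: 4.83
ee_pos: [0.5998, -0.2763, 0.0412]
eef_rot: [-0.002, 0.13, 0.992, 0.001]
ft_force: [-5.4, 4.8, 32.7]
grip_width: 0.0342
grip_force: 30.0
```

Request:
{"api": "play_rows", "payload": {
  "offset": [
    [0,0,0.2],
    [0,0,0],
    [0,0,0],
    [0,0,0],
    [0,0,0]
  ],
  "turn": [0,0,0,0,0],
  "fingers": [0.2,0.2,0.52,0.52,0.52]
}}

```text
t: 5.25
ee_pos: [0.6016, -0.2786, 0.0414]
eef_rot: [0.001, 0.13, 0.991, -0.0]
ft_force: [-0.1, 0.6, 0.9]
grip_width: 0.047
grip_force: 0.0
```

Request:
{"api": "play_rows", "payload": {
  "offset": [
    [0,0,0],
    [0,0,-2],
    [0,0,-3],
    [0,0,-4],
    [0,0,-4]
  ],
  "turn": [0,0,0,0,0],
  "fingers": [0.52,0.52,0.52,0.52,0.52]
}}

```text
t: 5.67
ee_pos: [0.6004, -0.2782, 0.1711]
eef_rot: [-0.001, 0.13, 0.991, 0.001]
ft_force: [1.0, -1.6, 1.1]
grip_width: 0.0486
grip_force: 0.0
```

```bash
python3 go.py .4335 .065 .15
```

```text
t 5.6667 p [ 0.6004 -0.2782  0.1711] phi 75.01 w 0.0486 gf 0.0 ft [ 1.  -1.6  1.1]
tool cm [25.   28.84  2.11]
```

Request:
{"api": "play_rows", "payload": {
  "offset": [
    [2.5,2.88,0],
    [2.5,2.88,0],
    [2.5,2.88,0],
    [2.5,2.88,0],
    [2.5,2.88,0]
  ],
  "turn": [0,0,0,0,0],
  "fingers": [0.65,0.65,0.65,0.65,0.65]
}}

```text
t: 6.08
ee_pos: [0.5166, -0.106, 0.1708]
eef_rot: [0.0, 0.131, 0.991, -0.0]
ft_force: [0.0, 0.6, -0.3]
grip_width: 0.0603
grip_force: 0.0
```

Request:
{"api": "play_rows", "payload": {
  "offset": [
    [2.5,2.88,0],
    [2.5,2.88,0],
    [2.5,2.88,0],
    [2.5,2.88,0],
    [2.5,2.88,0]
  ],
  "turn": [0,0,0,0,0],
  "fingers": [0.65,0.65,0.65,0.65,0.65]
}}

```text
t: 6.5
ee_pos: [0.4331, 0.0655, 0.171]
eef_rot: [0.0, 0.131, 0.991, 0.0]
ft_force: [1.6, -0.1, 0.3]
grip_width: 0.0605
grip_force: 0.0
```

Request:
{"api": "play_rows", "payload": {
  "offset": [
    [0,0,2],
    [0,0,0],
    [0,0,0],
    [0,0,0],
    [0,0,0]
  ],
  "turn": [0,0,0,0,0],
  "fingers": [0.65,0.65,0.65,0.65,0.65]
}}

```text
t: 6.92
ee_pos: [0.4352, 0.0631, 0.1513]
eef_rot: [0.001, 0.131, 0.991, -0.0]
ft_force: [-0.1, -0.3, -0.5]
grip_width: 0.0603
grip_force: 0.0
```

```bash
python3 - <<'E'
from h import *; cap('scene','s2.png')
E
python3 go.py .434 .065 .037
```

```text
t 6.9667 p [0.4352 0.0631 0.1513] phi 74.92 w 0.0605 gf 0.0 ft [-0.1  0.8 -0.3]
tool cm [ 0.16  0.15 11.43]
```

View pics/s2.png

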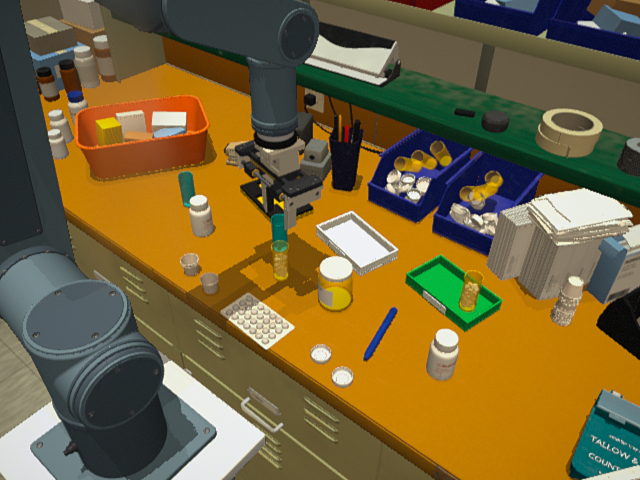

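First vial stands upright in the green tray at (471,290). Vial b is at (281,260) under the gripper, so I'll grasp it.

Request:
{"api": "play_rows", "payload": {
  "offset": [
    [0.1,0.1,3],
    [0,0,3],
    [0,0,3],
    [0,0,1.7],
    [0,0,0.7]
  ],
  "turn": [0,0,0,0,0],
  "fingers": [0.65,0.65,0.65,0.65,0.65]
}}

```text
t: 7.38
ee_pos: [0.4322, 0.0647, 0.0345]
eef_rot: [-0.002, 0.131, 0.991, -0.0]
ft_force: [-0.5, 0.4, -0.8]
grip_width: 0.0606
grip_force: 0.0
```

Request:
{"api": "play_rows", "payload": {
  "offset": [
    [0,0,0],
    [0,0,0],
    [0,0,0],
    [0,0,0],
    [0,0,0]
  ],
  "turn": [0,0,0,0,0],
  "fingers": [0.2,0.2,0.2,0.2,0.2]
}}

```text
t: 7.8
ee_pos: [0.4346, 0.0652, 0.0379]
eef_rot: [0.001, 0.13, 0.991, -0.0]
ft_force: [-0.3, -1.2, 2.7]
grip_width: 0.0343
grip_force: 30.0
```

Request:
{"api": "play_rows", "payload": {
  "offset": [
    [0,0,-1],
    [0,0,-2],
    [0,0,-3],
    [0,0,-3.5],
    [0,0,-3.5]
  ],
  "turn": [0,0,0,0,0],
  "fingers": [0.2,0.2,0.2,0.2,0.2]
}}

```text
t: 8.22
ee_pos: [0.4328, 0.0655, 0.1684]
eef_rot: [-0.0, 0.13, 0.991, 0.0]
ft_force: [0.7, 0.5, -0.2]
grip_width: 0.0345
grip_force: 30.0
```

Request:
{"api": "play_rows", "payload": {
  "offset": [
    [-1.24,-1.01,0],
    [-2.48,-2.02,0],
    [-2.48,-2.02,0],
    [-2.48,-2.02,0],
    [-2.48,-2.02,0]
  ],
  "turn": [0,0,0,0,0],
  "fingers": [0.2,0.2,0.2,0.2,0.2]
}}

```text
t: 8.63
ee_pos: [0.5185, -0.0524, 0.1677]
eef_rot: [0.001, 0.13, 0.992, -0.0]
ft_force: [0.4, 0.1, -0.6]
grip_width: 0.0341
grip_force: 30.0
```

Request:
{"api": "play_rows", "payload": {
  "offset": [
    [-2.48,-2.02,0],
    [-2.48,-2.02,0],
    [-2.48,-2.02,0],
    [-2.48,-2.02,0],
    [-2.48,-2.02,0]
  ],
  "turn": [0,0,0,0,0],
  "fingers": [0.2,0.2,0.2,0.2,0.2]
}}

```text
t: 9.05
ee_pos: [0.6122, -0.1822, 0.1673]
eef_rot: [0.0, 0.13, 0.991, -0.0]
ft_force: [0.3, 0.9, 0.7]
grip_width: 0.0343
grip_force: 30.0
```

Request:
{"api": "play_rows", "payload": {
  "offset": [
    [-1.24,-1.01,0],
    [0,0,0],
    [0,0,0],
    [0,0,0],
    [0,0,0]
  ],
  "turn": [0,0,0,0,0],
  "fingers": [0.2,0.2,0.2,0.2,0.2]
}}

```text
t: 9.47
ee_pos: [0.6201, -0.1925, 0.167]
eef_rot: [-0.0, 0.13, 0.992, 0.0]
ft_force: [0.5, 0.5, 0.0]
grip_width: 0.0347
grip_force: 30.0
```

```bash
python3 go.py .6215 -.195 .043
```

```text
t 9.4667 p [ 0.6201 -0.1925  0.167 ] phi 75.08 w 0.0347 gf 30.0 ft [0.5 0.5 0. ]
tool cm [-0.2  -0.21 12.4 ]
```

Request:
{"api": "play_rows", "payload": {
  "offset": [
    [0,-0.2,3.5],
    [0,0,3.5],
    [0,0,3.2],
    [0,0,1.4],
    [0,0,0.6]
  ],
  "turn": [0,0,0,0,0],
  "fingers": [0.2,0.2,0.2,0.2,0.2]
}}

```text
t: 9.88
ee_pos: [0.6177, -0.1934, 0.0418]
eef_rot: [-0.003, 0.13, 0.992, 0.001]
ft_force: [-6.4, 2.9, 33.0]
grip_width: 0.0343
grip_force: 30.0
```

Request:
{"api": "play_rows", "payload": {
  "offset": [
    [0,0,0.2],
    [0,0,0],
    [0,0,0],
    [0,0,0],
    [0,0,0]
  ],
  "turn": [0,0,0,0,0],
  "fingers": [0.2,0.2,0.52,0.52,0.52]
}}

```text
t: 10.3
ee_pos: [0.6209, -0.196, 0.0439]
eef_rot: [0.001, 0.13, 0.991, -0.0]
ft_force: [-0.3, -0.4, -0.6]
grip_width: 0.0472
grip_force: 0.0
```

Request:
{"api": "play_rows", "payload": {
  "offset": [
    [0,0,0],
    [0,0,-2],
    [0,0,-3],
    [0,0,-4],
    [0,0,-4]
  ],
  "turn": [0,0,0,0,0],
  "fingers": [0.52,0.52,0.52,0.52,0.52]
}}

```text
t: 10.72
ee_pos: [0.6194, -0.1955, 0.1734]
eef_rot: [-0.001, 0.13, 0.991, 0.0]
ft_force: [1.0, -0.3, 0.0]
grip_width: 0.0485
grip_force: 0.0
```

```bash
python3 go.py .432 -.313 .15
```

```text
t 10.7167 p [ 0.6194 -0.1955  0.1734] phi 75.01 w 0.0485 gf 0.0 ft [ 1.  -0.3  0. ]
tool cm [ 15.07 -16.2    2.34]
```

Request:
{"api": "play_rows", "payload": {
  "offset": [
    [2.51,-2.7,0],
    [2.51,-2.7,0],
    [2.51,-2.7,0],
    [2.51,-2.7,0],
    [2.51,-2.7,0]
  ],
  "turn": [0,0,0,0,0],
  "fingers": [0.8,0.8,0.8,0.8,0.8]
}}

```text
t: 11.13
ee_pos: [0.4627, -0.2943, 0.1732]
eef_rot: [0.0, 0.13, 0.992, -0.0]
ft_force: [0.2, -1.6, 0.7]
grip_width: 0.0736
grip_force: 0.0
```

Request:
{"api": "play_rows", "payload": {
  "offset": [
    [2.51,-2.7,0],
    [0,0,2.3],
    [0,0,0],
    [0,0,0],
    [0,0,0]
  ],
  "turn": [0,0,0,0,0],
  "fingers": [0.8,0.8,0.8,0.8,0.8]
}}

```text
t: 11.55
ee_pos: [0.4336, -0.3131, 0.1503]
eef_rot: [0.0, 0.13, 0.992, -0.0]
ft_force: [-0.7, 0.1, 0.2]
grip_width: 0.0743
grip_force: 0.0
```

```bash
python3 - <<'E'
from h import *; cap('wrist','w3.png')
E
python3 go.py .432 -.313 .033
```

```text
t 11.6 p [ 0.434  -0.3131  0.1505] phi 75.09 w 0.0747 gf 0.0 ft [-0.2  0.1 -0. ]
tool cm [ 0.19 -0.04 11.75]
```

View pics/w3.png

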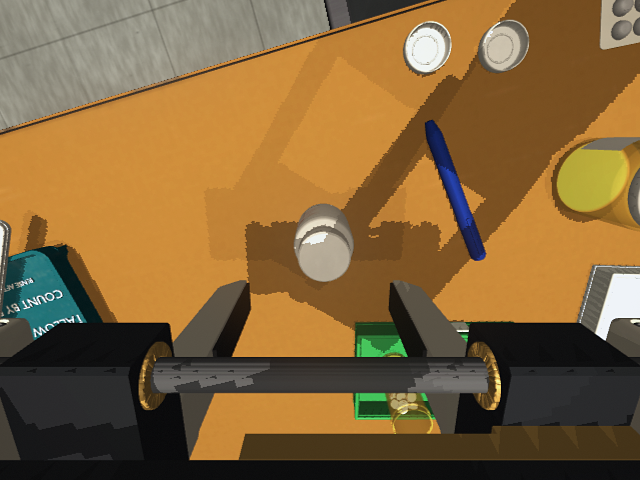

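Bottle b's cap is at (323,253), centred between the fingers. The marker ends are at (432,124) and (480,258).

Request:
{"api": "play_rows", "payload": {
  "offset": [
    [0.1,0,3.4],
    [0,0,3.4],
    [0,0,3],
    [0,0,1.4],
    [0,0,0.5]
  ],
  "turn": [0,0,0,0,0],
  "fingers": [0.8,0.8,0.8,0.8,0.8]
}}

```text
t: 12.02
ee_pos: [0.4318, -0.3112, 0.0305]
eef_rot: [-0.001, 0.129, 0.992, 0.001]
ft_force: [-0.2, 0.1, -0.6]
grip_width: 0.0747
grip_force: 0.0
```

Request:
{"api": "play_rows", "payload": {
  "offset": [
    [0,0,0],
    [0,0,0],
    [0,0,0],
    [0,0,0],
    [0,0,0]
  ],
  "turn": [0,0,0,0,0],
  "fingers": [0.3,0.3,0.3,0.3,0.3]
}}

```text
t: 12.43
ee_pos: [0.4327, -0.3137, 0.034]
eef_rot: [0.001, 0.13, 0.991, -0.001]
ft_force: [0.7, 0.8, 3.9]
grip_width: 0.0471
grip_force: 30.0
```

Request:
{"api": "play_rows", "payload": {
  "offset": [
    [0,0,-1],
    [0,0,-2],
    [0,0,-3],
    [0,0,-3.5],
    [0,0,-3.5]
  ],
  "turn": [0,0,0,0,0],
  "fingers": [0.3,0.3,0.3,0.3,0.3]
}}

```text
t: 12.85
ee_pos: [0.4314, -0.3127, 0.1647]
eef_rot: [-0.0, 0.13, 0.991, 0.0]
ft_force: [0.4, 0.1, -0.1]
grip_width: 0.0476
grip_force: 30.0
```

Request:
{"api": "play_rows", "payload": {
  "offset": [
    [-0.45,1.54,0],
    [-0.9,3.08,0],
    [-0.9,3.08,0],
    [-0.9,3.08,0],
    [-0.9,3.08,0]
  ],
  "turn": [0,0,0,0,0],
  "fingers": [0.3,0.3,0.3,0.3,0.3]
}}

```text
t: 13.27
ee_pos: [0.5073, -0.1887, 0.164]
eef_rot: [0.001, 0.131, 0.991, -0.0]
ft_force: [0.2, 0.5, -0.3]
grip_width: 0.0468
grip_force: 30.0
```

Request:
{"api": "play_rows", "payload": {
  "offset": [
    [-0.9,3.08,0],
    [-0.9,3.08,0],
    [-0.9,3.08,0],
    [-0.9,3.08,0],
    [-0.9,3.08,0]
  ],
  "turn": [0,0,0,0,0],
  "fingers": [0.3,0.3,0.3,0.3,0.3]
}}

```text
t: 13.68
ee_pos: [0.5907, -0.0512, 0.1639]
eef_rot: [0.0, 0.13, 0.991, -0.0]
ft_force: [-0.0, -0.7, -0.4]
grip_width: 0.0477
grip_force: 30.0
```

Request:
{"api": "play_rows", "payload": {
  "offset": [
    [-0.45,1.54,0],
    [0,0,0],
    [0,0,0],
    [0,0,0],
    [0,0,0]
  ],
  "turn": [0,0,0,0,0],
  "fingers": [0.3,0.3,0.3,0.3,0.3]
}}

```text
t: 14.1
ee_pos: [0.5979, -0.04, 0.163]
eef_rot: [-0.0, 0.131, 0.991, -0.0]
ft_force: [-0.8, -0.7, -0.4]
grip_width: 0.0469
grip_force: 30.0
```

```bash
python3 - <<'E'
from h import *
z=np.load('/tmp/wrist.npz');K,T=z['K'],z['T']
a,b=[plane(u,v,.010,K,T) for u,v in((431,122),(480,259))]; print('mk',a.round(4),b.round(4),(a+b)/2,np.linalg.norm(a-b),np.degrees(np.arctan2(*(b-a)[[1,0]])))
cap('wrist')
E
python3 go.py .599 -.039 .039
```

```text
mk [ 0.367  -0.1964  0.01  ] [ 0.5021 -0.1716  0.01  ] [ 0.43452243 -0.18401151  0.01      ] 0.13730820285792167 10.387702929369995
t 14.15 p [ 0.5979 -0.0401  0.1629] phi 74.93 w 0.0472 gf 30.0 ft [-0.5  0.5 -1.4]
tool cm [-0.08  0.13 12.39]
```

Request:
{"api": "play_rows", "payload": {
  "offset": [
    [0,0.1,3.8],
    [0,0,3.8],
    [0,0,3],
    [0,0,0.9],
    [0,0,0.4]
  ],
  "turn": [0,0,0,0,0],
  "fingers": [0.3,0.3,0.3,0.3,0.3]
}}

```text
t: 14.57
ee_pos: [0.5969, -0.0384, 0.0417]
eef_rot: [-0.002, 0.131, 0.991, 0.0]
ft_force: [1.3, -0.4, -1.0]
grip_width: 0.0472
grip_force: 30.0
```

Request:
{"api": "play_rows", "payload": {
  "offset": [
    [0,0,0.2],
    [0,0,0.2],
    [0,0,0],
    [0,0,0],
    [0,0,0]
  ],
  "turn": [0,0,0,0,0],
  "fingers": [0.3,0.3,0.3,0.62,0.62]
}}

```text
t: 14.98
ee_pos: [0.5997, -0.0381, 0.0411]
eef_rot: [0.001, 0.13, 0.991, -0.0]
ft_force: [0.8, 0.1, -0.3]
grip_width: 0.0553
grip_force: 0.0
```

Request:
{"api": "play_rows", "payload": {
  "offset": [
    [0,0,0],
    [0,0,-1],
    [0,0,-4],
    [0,0,-4],
    [0,0,-4]
  ],
  "turn": [0,0,0,0,0],
  "fingers": [0.62,0.62,0.62,0.62,0.62]
}}

```text
t: 15.4
ee_pos: [0.5982, -0.0376, 0.1716]
eef_rot: [-0.0, 0.13, 0.991, 0.0]
ft_force: [0.7, 0.0, 0.1]
grip_width: 0.0578
grip_force: 0.0
```

Request:
{"api": "play_rows", "payload": {
  "offset": [
    [2.5,2.84,0],
    [2.5,2.84,0],
    [2.5,2.84,0],
    [2.5,2.84,0],
    [2.5,2.84,0]
  ],
  "turn": [0,0,0,0,0],
  "fingers": [0.8,0.8,0.8,0.8,0.8]
}}

```text
t: 15.82
ee_pos: [0.5138, 0.1329, 0.1709]
eef_rot: [0.001, 0.131, 0.991, 0.0]
ft_force: [-0.4, 0.0, -0.6]
grip_width: 0.0746
grip_force: 0.0
```

Request:
{"api": "play_rows", "payload": {
  "offset": [
    [2.5,2.84,0],
    [2.5,2.84,0],
    [2.5,2.84,0],
    [2.5,2.84,0],
    [2.5,2.84,0]
  ],
  "turn": [0,0,0,0,0],
  "fingers": [0.8,0.8,0.8,0.8,0.8]
}}

```text
t: 16.23
ee_pos: [0.4296, 0.3027, 0.1709]
eef_rot: [0.001, 0.13, 0.991, 0.0]
ft_force: [1.2, 0.6, -0.2]
grip_width: 0.0746
grip_force: 0.0
```

Request:
{"api": "play_rows", "payload": {
  "offset": [
    [0,0,2],
    [0,0,0],
    [0,0,0],
    [0,0,0],
    [0,0,0]
  ],
  "turn": [0,0,0,0,0],
  "fingers": [0.8,0.8,0.8,0.8,0.8]
}}

```text
t: 16.65
ee_pos: [0.4318, 0.3003, 0.1507]
eef_rot: [0.001, 0.131, 0.991, 0.0]
ft_force: [0.1, -0.4, 0.2]
grip_width: 0.074
grip_force: 0.0
```

```bash
python3 - <<'E'
from h import *; cap('scene','s3.png')
E
python3 go.py .430 .301 .033
```

```text
t 16.7 p [0.4318 0.3003 0.1506] phi 74.91 w 0.0745 gf 0.0 ft [ 0.3  0.7 -0.4]
tool cm [ 0.19  0.02 11.76]
```

View pics/s3.png

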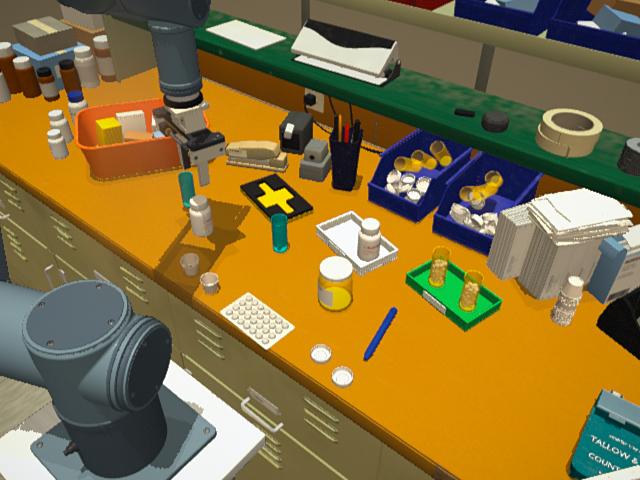

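Both vials stand at (440,268) and (471,290), and bottle b is in the white tray at (369,240). Bottle a is next, at (201,216).

Request:
{"api": "play_rows", "payload": {
  "offset": [
    [0.1,0,3.4],
    [0,0,3.4],
    [0,0,3],
    [0,0,1.4],
    [0,0,0.5]
  ],
  "turn": [0,0,0,0,0],
  "fingers": [0.8,0.8,0.8,0.8,0.8]
}}

```text
t: 17.12
ee_pos: [0.4287, 0.2997, 0.0304]
eef_rot: [-0.002, 0.131, 0.991, -0.001]
ft_force: [0.3, 0.4, 0.5]
grip_width: 0.0743
grip_force: 0.0
```

Request:
{"api": "play_rows", "payload": {
  "offset": [
    [0,0,0],
    [0,0,0],
    [0,0,0],
    [0,0,0],
    [0,0,0]
  ],
  "turn": [0,0,0,0,0],
  "fingers": [0.3,0.3,0.3,0.3,0.3]
}}

```text
t: 17.53
ee_pos: [0.4308, 0.3019, 0.0341]
eef_rot: [0.001, 0.13, 0.991, 0.001]
ft_force: [0.5, 1.2, 3.8]
grip_width: 0.0469
grip_force: 30.0
```

Request:
{"api": "play_rows", "payload": {
  "offset": [
    [0,0,-1],
    [0,0,-2],
    [0,0,-3],
    [0,0,-3.5],
    [0,0,-3.5]
  ],
  "turn": [0,0,0,0,0],
  "fingers": [0.3,0.3,0.3,0.3,0.3]
}}

```text
t: 17.95
ee_pos: [0.4288, 0.3011, 0.1646]
eef_rot: [-0.0, 0.13, 0.991, -0.0]
ft_force: [1.1, 0.7, 0.1]
grip_width: 0.0471
grip_force: 30.0
```

Request:
{"api": "play_rows", "payload": {
  "offset": [
    [-1.26,-1.0,0],
    [-2.53,-2.01,0],
    [-2.53,-2.01,0],
    [-2.53,-2.01,0],
    [-2.53,-2.01,0]
  ],
  "turn": [0,0,0,0,0],
  "fingers": [0.3,0.3,0.3,0.3,0.3]
}}

```text
t: 18.37
ee_pos: [0.5167, 0.1836, 0.1639]
eef_rot: [0.001, 0.13, 0.992, 0.0]
ft_force: [0.5, 0.3, -0.4]
grip_width: 0.047
grip_force: 30.0
```

Request:
{"api": "play_rows", "payload": {
  "offset": [
    [-2.53,-2.01,0],
    [-2.53,-2.01,0],
    [-2.53,-2.01,0],
    [-2.53,-2.01,0],
    [-2.53,-2.01,0]
  ],
  "turn": [0,0,0,0,0],
  "fingers": [0.3,0.3,0.3,0.3,0.3]
}}

```text
t: 18.78
ee_pos: [0.613, 0.0535, 0.1637]
eef_rot: [0.0, 0.13, 0.991, -0.0]
ft_force: [1.0, -0.0, -1.2]
grip_width: 0.0471
grip_force: 30.0
```

Request:
{"api": "play_rows", "payload": {
  "offset": [
    [-1.26,-1.0,0],
    [0,0,0],
    [0,0,0],
    [0,0,0],
    [0,0,0]
  ],
  "turn": [0,0,0,0,0],
  "fingers": [0.3,0.3,0.3,0.3,0.3]
}}

```text
t: 19.2
ee_pos: [0.6211, 0.0435, 0.1629]
eef_rot: [-0.0, 0.13, 0.992, 0.0]
ft_force: [-0.5, -0.1, -0.5]
grip_width: 0.0474
grip_force: 30.0
```

```bash
python3 go.py .623 .042 .039
```

```text
t 19.2 p [0.6211 0.0435 0.1629] phi 75.11 w 0.0474 gf 30.0 ft [-0.5 -0.1 -0.5]
tool cm [-0.23 -0.09 12.39]
```

Request:
{"api": "play_rows", "payload": {
  "offset": [
    [-0.1,0,3.8],
    [0,0,3.8],
    [0,0,3],
    [0,0,0.9],
    [0,0,0.5]
  ],
  "turn": [0,0,0,0,0],
  "fingers": [0.3,0.3,0.3,0.3,0.3]
}}

```text
t: 19.62
ee_pos: [0.621, 0.043, 0.0409]
eef_rot: [-0.002, 0.13, 0.992, 0.0]
ft_force: [-0.5, -0.6, -1.0]
grip_width: 0.0472
grip_force: 30.0
```

Request:
{"api": "play_rows", "payload": {
  "offset": [
    [0,0,0.2],
    [0,0,0.2],
    [0,0,0],
    [0,0,0],
    [0,0,0]
  ],
  "turn": [0,0,0,0,0],
  "fingers": [0.3,0.3,0.3,0.62,0.62]
}}

```text
t: 20.03
ee_pos: [0.624, 0.0415, 0.0402]
eef_rot: [0.001, 0.13, 0.991, 0.0]
ft_force: [-0.2, 1.1, -0.7]
grip_width: 0.0556
grip_force: 0.0
```

Request:
{"api": "play_rows", "payload": {
  "offset": [
    [0,0,0],
    [0,0,-1],
    [0,0,-4],
    [0,0,-4],
    [0,0,-4]
  ],
  "turn": [0,0,0,0,0],
  "fingers": [0.62,0.62,0.62,0.62,0.62]
}}

```text
t: 20.45
ee_pos: [0.6225, 0.0416, 0.1707]
eef_rot: [-0.0, 0.13, 0.991, 0.0]
ft_force: [1.4, -0.7, -0.2]
grip_width: 0.0576
grip_force: 0.0
```

Request:
{"api": "play_rows", "payload": {
  "offset": [
    [1.91,-3.51,0],
    [1.91,-3.51,0],
    [1.91,-3.51,0],
    [1.91,-3.51,0],
    [1.91,-3.51,0]
  ],
  "turn": [0,0,0,0,0],
  "fingers": [0.62,0.62,0.62,0.62,0.62]
}}

```text
t: 20.87
ee_pos: [0.4842, -0.1041, 0.1698]
eef_rot: [0.001, 0.13, 0.992, -0.0]
ft_force: [0.9, -1.6, 0.1]
grip_width: 0.0577
grip_force: 0.0
```

Request:
{"api": "play_rows", "payload": {
  "offset": [
    [1.91,-3.51,0],
    [1.91,-3.51,0],
    [0,0,0],
    [0,0,0],
    [0,0,0]
  ],
  "turn": [0,0,7.12,7.12,7.12],
  "fingers": [0.62,0.62,0.62,0.62,0.62]
}}

```text
t: 21.28
ee_pos: [0.4299, -0.1623, 0.1699]
eef_rot: [0.001, 0.316, 0.949, -0.0]
ft_force: [0.7, -0.4, 0.6]
grip_width: 0.0576
grip_force: 0.0
```

Request:
{"api": "play_rows", "payload": {
  "offset": [
    [0,0,0],
    [0,0,0],
    [0,0,0],
    [0,0,0],
    [0,0,0]
  ],
  "turn": [7.12,7.12,7.12,7.12,7.12],
  "fingers": [0.62,0.62,0.62,0.62,0.62]
}}

```text
t: 21.7
ee_pos: [0.4305, -0.1613, 0.1697]
eef_rot: [0.001, 0.59, 0.807, 0.0]
ft_force: [-0.2, 0.3, 0.2]
grip_width: 0.0579
grip_force: 0.0
```

Request:
{"api": "play_rows", "payload": {
  "offset": [
    [0,0,0],
    [0,0,0],
    [0,0,0],
    [0,0,0],
    [0,0,0]
  ],
  "turn": [7.12,0,0,0,0],
  "fingers": [0.62,0.62,0.62,0.62,0.62]
}}

```text
t: 22.12
ee_pos: [0.4304, -0.1612, 0.169]
eef_rot: [0.0, 0.636, 0.772, 0.0]
ft_force: [0.0, -0.2, -0.4]
grip_width: 0.0575
grip_force: 0.0
```

```bash
python3 - <<'E'
from h import *; cap('wrist','w4.png')
E
python3 go.py .429 -.160 .006
```

```text
t 22.1667 p [ 0.4304 -0.1612  0.1689] phi 11.05 w 0.0577 gf 0.0 ft [ 0.   0.7 -0.3]
tool cm [ 0.14 -0.11 16.29]
```

View pics/w4.png

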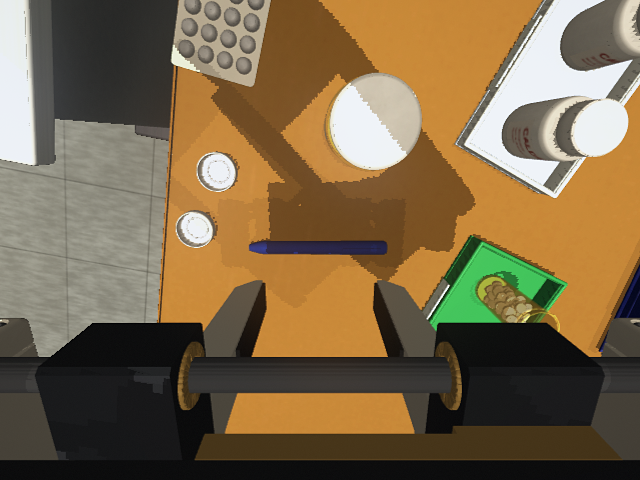

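Wrist view: the marker lies level between (250,247) and (386,248), parallel to the finger line. The jar lid is at (375,121) and both bottles stand in the white tray. The gripper body would clip the jar in a direct cross-grasp, so I'll first push the marker about 45 mm away from it with the fingertips.

Run:
```python
from h import *
z=np.load('/tmp/wrist.npz');K,T=z['K'],z['T']
a,b=[plane(u,v,.008,K,T) for u,v in((249,247),(387,248))]; print('mk',a.round(4),b.round(4),(a+b)/2,np.linalg.norm(a-b),np.degrees(np.arctan2(*(b-a)[[1,0]])))
print('jar',plane(375,121,.092,K,T))
```

```text
mk [ 0.3652 -0.1985  0.008 ] [ 0.5026 -0.1726  0.008 ] [ 0.43389091 -0.18558027  0.008     ] 0.13983419416627946 10.67193509391144
jar [ 0.44971244 -0.06335346  0.092     ]
```

Request:
{"api": "play_rows", "payload": {
  "offset": [
    [0.1,0,4],
    [0,0,4],
    [0,0,3],
    [0,0,2],
    [0,0,1]
  ],
  "turn": [0,0,0,0,0],
  "fingers": [0.62,0.62,0.62,0.62,0.62]
}}

```text
t: 22.58
ee_pos: [0.4283, -0.159, 0.0259]
eef_rot: [-0.002, 0.636, 0.772, -0.0]
ft_force: [-0.6, -0.7, 1.2]
grip_width: 0.0577
grip_force: 0.0
```

Request:
{"api": "play_rows", "payload": {
  "offset": [
    [0,0,0.8],
    [0,0,0.8],
    [0,0,0.5],
    [0,0,0],
    [0,0,0]
  ],
  "turn": [0,0,0,0,0],
  "fingers": [0.62,0.62,0.62,0.62,0.62]
}}

```text
t: 23.0
ee_pos: [0.4305, -0.1603, 0.008]
eef_rot: [0.0, 0.636, 0.771, 0.0]
ft_force: [-0.5, -0.1, 0.2]
grip_width: 0.0578
grip_force: 0.0
```

```bash
python3 go.py .429 -.160 .006
```

```text
t 23.0 p [ 0.4305 -0.1603  0.008 ] phi 10.96 w 0.0578 gf 0.0 ft [-0.5 -0.1  0.2]
tool cm [ 0.06 -0.14  0.2 ]
```

Request:
{"api": "play_rows", "payload": {
  "offset": [
    [-0.6,0,0.1],
    [-0.8,0,0.1],
    [-0.8,0,0],
    [-0.8,0,0],
    [-0.8,0,0]
  ],
  "turn": [0,0,0,0,0],
  "fingers": [0.62,0.62,0.62,0.62,0.62]
}}

```text
t: 23.42
ee_pos: [0.4378, -0.1987, 0.0059]
eef_rot: [0.0, 0.637, 0.771, -0.0]
ft_force: [-0.0, 0.6, 0.7]
grip_width: 0.0576
grip_force: 0.2
```

Request:
{"api": "play_rows", "payload": {
  "offset": [
    [-0.8,0,0],
    [-0.7,0,0],
    [-0.4,0,0],
    [0,0,0],
    [1,0,0]
  ],
  "turn": [0,0,0,0,0],
  "fingers": [0.62,0.62,0.62,0.62,0.62]
}}

```text
t: 23.83
ee_pos: [0.4398, -0.2079, 0.0058]
eef_rot: [0.001, 0.637, 0.771, -0.0]
ft_force: [-0.7, 0.2, 0.2]
grip_width: 0.0578
grip_force: 0.0
```

Request:
{"api": "play_rows", "payload": {
  "offset": [
    [0,0,-2],
    [0,0,-4],
    [0,0,-4],
    [0,0,-3],
    [0,0,0]
  ],
  "turn": [0,0,0,-7.16,-7.16],
  "fingers": [0.62,0.62,0.62,0.62,0.62]
}}

```text
t: 24.25
ee_pos: [0.4419, -0.2073, 0.1418]
eef_rot: [0.005, 0.533, 0.846, -0.0]
ft_force: [1.9, -1.0, -0.1]
grip_width: 0.0576
grip_force: 0.0
```

Request:
{"api": "play_rows", "payload": {
  "offset": [
    [0,0,0],
    [0,0,0],
    [0,0,0],
    [0,0,0],
    [0,0,0]
  ],
  "turn": [-7.16,-7.16,-7.16,-7.16,-7.16],
  "fingers": [0.5,0.5,0.5,0.5,0.5]
}}

```text
t: 24.67
ee_pos: [0.4385, -0.2048, 0.1354]
eef_rot: [-0.0, 0.247, 0.969, 0.0]
ft_force: [-0.5, -0.6, 0.4]
grip_width: 0.0467
grip_force: 0.0
```

Request:
{"api": "play_rows", "payload": {
  "offset": [
    [0,0,0],
    [0,0,0],
    [0,0,0],
    [0,0,0],
    [0,0,0]
  ],
  "turn": [-7.16,-7.16,-7.16,-7.16,-7.16],
  "fingers": [0.5,0.5,0.5,0.5,0.5]
}}

```text
t: 25.08
ee_pos: [0.4385, -0.2048, 0.1353]
eef_rot: [-0.0, -0.063, 0.998, 0.0]
ft_force: [-0.5, 0.6, 0.0]
grip_width: 0.0465
grip_force: 0.0
```

Request:
{"api": "play_rows", "payload": {
  "offset": [
    [0,0,0],
    [0,0,0],
    [0,0,0],
    [0,0,0],
    [0,0,0]
  ],
  "turn": [-4.2,0,0,0,0],
  "fingers": [0.5,0.5,0.5,0.5,0.5]
}}

```text
t: 25.5
ee_pos: [0.4389, -0.2059, 0.1356]
eef_rot: [-0.0, -0.096, 0.995, 0.0]
ft_force: [0.9, 0.4, -0.8]
grip_width: 0.0468
grip_force: 0.0
```

```bash
python3 - <<'E'
from h import *; p,d,K,T=cap('wrist','w5.png')
P=cloud(d,K,T); h=cv2.cvtColor(p,cv2.COLOR_RGB2HSV); m=(h[...,0]>108)&(h[...,0]<130)&(h[...,1]>130)&(h[...,2]>40)
l,c,s,q=cv2.connectedComponentsWithStats(m.astype(np.uint8)); 
for i in range(1,l):
    if s[i,4]>200:
        ys,xs=np.where(c==i); A=P[c==i]; g=np.array([plane(u,v,.008,K,T)[:2] for u,v in zip(xs,ys)])*1000
        r=cv2.minAreaRect(g.astype(np.float32)); print(s[i],q[i].round(),np.percentile(A[:,2],[5,50,95]).round(4),r)
E
python3 go.py
```

```text
[279 152  15  80 827] [285. 195.] [0.012  0.0146 0.0161] ((409.359619140625, -241.1912384033203), (68.58370208740234, 11.699987411499023), 10.95623779296875)
[282 272  13  31 270] [287. 290.] [0.0124 0.0149 0.0175] ((496.99468994140625, -224.30357360839844), (30.667821884155273, 11.43694019317627), 9.203849792480469)
t 25.55 p [ 0.439  -0.206   0.1356] phi 100.99 w 0.0464 gf 0.0 ft [-1.   0.4  0.9]
```

View pics/w5.png

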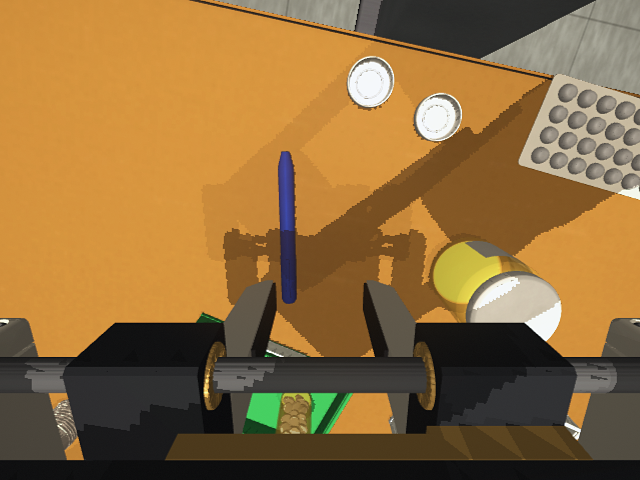

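The marker now lies from (285,151) to (289,303). Its centre is (.444,-.235), 139 mm long, at 10.7°. I'll grasp it at the centre.

Request:
{"api": "play_rows", "payload": {
  "offset": [
    [0.1,-2.9,0],
    [0,0,4],
    [0,0,4],
    [0,0,2],
    [0,0,1]
  ],
  "turn": [0.3,0,0,0,0],
  "fingers": [0.5,0.5,0.5,0.5,0.5]
}}

```text
t: 25.97
ee_pos: [0.4417, -0.2335, 0.0226]
eef_rot: [-0.002, -0.093, 0.996, 0.002]
ft_force: [-0.0, -0.3, 0.5]
grip_width: 0.047
grip_force: 0.0
```

Request:
{"api": "play_rows", "payload": {
  "offset": [
    [0,0,0.8],
    [0,0,0.6],
    [0,0,0.4],
    [0,0,0.2],
    [0,0,0]
  ],
  "turn": [0,0,0,0,0],
  "fingers": [0.5,0.5,0.5,0.5,0.5]
}}

```text
t: 26.38
ee_pos: [0.4442, -0.2353, 0.0062]
eef_rot: [0.0, -0.094, 0.996, -0.0]
ft_force: [0.5, 0.6, -0.4]
grip_width: 0.0463
grip_force: 0.0
```

```bash
python3 go.py .4438 -.2348 .004
```

```text
t 26.3833 p [ 0.4442 -0.2353  0.0062] phi 100.76 w 0.0463 gf 0.0 ft [ 0.5  0.6 -0.4]
tool cm [0.03 0.05 0.22]
```

Request:
{"api": "play_rows", "payload": {
  "offset": [
    [0,0,0.2],
    [0,0,0],
    [0,0,0],
    [0,0,0],
    [0,0,0]
  ],
  "turn": [0,0,0,0,0],
  "fingers": [0.5,0,0,0,0]
}}

```text
t: 26.8
ee_pos: [0.4438, -0.2351, 0.0039]
eef_rot: [0.0, -0.094, 0.996, -0.0]
ft_force: [-0.6, 0.3, 0.1]
grip_width: 0.0246
grip_force: 0.0
```

Request:
{"api": "play_rows", "payload": {
  "offset": [
    [0,0,0],
    [0,0,-2],
    [0,0,-4],
    [0,0,-4],
    [0,0,-4]
  ],
  "turn": [0,0,0,0,0],
  "fingers": [0,0,0,0,0]
}}

```text
t: 27.22
ee_pos: [0.443, -0.2344, 0.1449]
eef_rot: [-0.001, -0.094, 0.996, 0.001]
ft_force: [0.8, -1.2, -1.2]
grip_width: 0.0139
grip_force: 30.0
```

Request:
{"api": "play_rows", "payload": {
  "offset": [
    [-1.87,3.16,0],
    [-1.87,3.16,0],
    [-1.87,3.16,0],
    [-1.87,3.16,0],
    [-1.87,3.16,0]
  ],
  "turn": [0,0,0,0,0],
  "fingers": [0,0,0,0,0]
}}

```text
t: 27.63
ee_pos: [0.5062, -0.0607, 0.1439]
eef_rot: [0.0, -0.093, 0.996, -0.0]
ft_force: [1.0, 0.1, 0.1]
grip_width: 0.014
grip_force: 30.0
```

```bash
python3 go.py .619 .248 .15
```

```text
t 27.6333 p [ 0.5062 -0.0607  0.1439] phi 100.72 w 0.014 gf 30.0 ft [1.  0.1 0.1]
tool cm [-16.82  28.24  -0.61]
```

Request:
{"api": "play_rows", "payload": {
  "offset": [
    [-1.87,3.14,0],
    [-1.87,3.14,0],
    [-1.87,3.14,0],
    [-1.87,3.14,0],
    [-1.87,3.14,0]
  ],
  "turn": [0,0,0,0,0],
  "fingers": [0,0,0,0,0]
}}

```text
t: 28.05
ee_pos: [0.5687, 0.1113, 0.1436]
eef_rot: [-0.0, -0.094, 0.996, -0.0]
ft_force: [-0.0, -0.5, -0.1]
grip_width: 0.0137
grip_force: 30.0
```

Request:
{"api": "play_rows", "payload": {
  "offset": [
    [-1.87,3.14,0],
    [-1.87,3.14,0],
    [-1.87,3.14,0],
    [-1.87,3.14,0],
    [0,0,0]
  ],
  "turn": [0,0,0,0,-6.92],
  "fingers": [0,0,0,0,0]
}}

```text
t: 28.47
ee_pos: [0.6195, 0.2531, 0.143]
eef_rot: [0.001, -0.155, 0.988, 0.001]
ft_force: [-0.3, -1.1, 0.6]
grip_width: 0.0138
grip_force: 30.0
```

Request:
{"api": "play_rows", "payload": {
  "offset": [
    [0,0,0],
    [0,0,0],
    [0,0,0],
    [0,0,0],
    [0,0,0]
  ],
  "turn": [-6.92,-6.92,-6.92,-6.92,-6.92],
  "fingers": [0,0,0,0,0]
}}

```text
t: 28.88
ee_pos: [0.6183, 0.2468, 0.1433]
eef_rot: [-0.0, -0.443, 0.896, 0.0]
ft_force: [-0.8, 0.6, -0.2]
grip_width: 0.0138
grip_force: 30.0
```

Request:
{"api": "play_rows", "payload": {
  "offset": [
    [0,0,0],
    [0,0,0],
    [0,0,0],
    [0,0,0],
    [0,0,0]
  ],
  "turn": [-6.92,-6.92,-6.92,0,0],
  "fingers": [0,0,0,0,0]
}}

```text
t: 29.3
ee_pos: [0.6184, 0.2468, 0.1434]
eef_rot: [-0.0, -0.594, 0.805, 0.0]
ft_force: [-0.2, 0.1, -0.1]
grip_width: 0.0138
grip_force: 30.0
```

Request:
{"api": "play_rows", "payload": {
  "offset": [
    [0,0,0],
    [0,0,0],
    [0,0,0],
    [0,0,0],
    [0,0,0]
  ],
  "turn": [0,0,0,0,0],
  "fingers": [0,0,0,0,0]
}}

```text
t: 29.72
ee_pos: [0.6186, 0.2468, 0.1437]
eef_rot: [-0.0, -0.595, 0.804, -0.0]
ft_force: [0.7, -0.6, -0.2]
grip_width: 0.0137
grip_force: 30.0
```

```bash
python3 - <<'E'
from h import *; cap('wrist','w6.png')
E
python3 go.py .619 .248 .015
```

```text
t 29.7667 p [0.6186 0.2468 0.1437] phi 163.01 w 0.0139 gf 30.0 ft [-0.1  0.1 -0.6]
tool cm [-0.13 -0.   12.87]
```

View pics/w6.png

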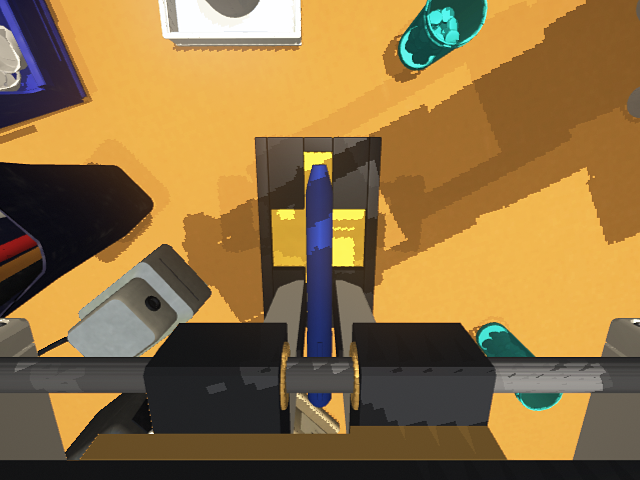

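Wrist view: the marker runs from (319,165) to (320,400) over the groove. The foam's top corners are at (255,138) and (381,138), the groove's end at (304–332,152), and the notch spans (272–364, 209–267). I'll work out the exact foam centre.

Run:
```python
from h import *
z=np.load('/tmp/wrist.npz');K,T,p,d=z['K'],z['T'],z['p'],z['d']
f=lambda u,v,h:plane(u,v,h,K,T)[:2]
a=np.radians(73); ax=np.array([np.cos(a),np.sin(a)]); n=np.array([-ax[1],ax[0]])  # n = tool y
c=np.array([.6186,.2468])
def rel(x): x=x-c; return (np.array([x@ax,x@n])*1000).round(1)
for nm,u,v,h in(('c1',255,138,.02),('c2',381,138,.02),('e375,310',375,310,.02),('n1',272,209,.01),('n2',364,209,.01),('n3',364,267,.01),('n3t',364,267,.02),('n1t',272,209,.02),('g1',304,152,.01),('g2',332,152,.01),('tip',319,165,.148)): print(nm,f(u,v,h).round(4),rel(f(u,v,h)))
P=cloud(d,K,T); hs=cv2.cvtColor(p,cv2.COLOR_RGB2HSV); m=(hs[...,0]>108)&(hs[...,0]<130)&(hs[...,1]>130)&(hs[...,2]>40)
m[:,:290]=0;m[:,350:]=0; q=P[m&(d>0)]; print('marker',np.array([[*rel(x[:2]),x[2]*1000] for x in q[np.argsort(q[:,1])]])[::250].round(0))
y=(hs[...,0]>22)&(hs[...,1]>170)&(hs[...,2]>100); y[:200]=0;y[280:]=0;y[:,:262]=0;y[:,375:]=0
print(np.median(P[y&(d>0)][:,2]))
```

```text
c1 [0.6451 0.1539] [-81.1 -52.5]
c2 [0.5464 0.184 ] [-81.1  50.7]
e375,310 [0.5898 0.3344] [75.4 53.2]
n1 [0.6532 0.2152] [-20.1 -42.3]
n2 [0.5741 0.2394] [-20.1  40.4]
n3 [0.5884 0.2932] [35.5 42.5]
n3t [0.5886 0.2891] [31.7 41.1]
n1t [0.6512 0.2137] [-22.1 -40.9]
g1 [0.6106 0.1764] [-69.7 -12.9]
g2 [0.5877 0.1834] [-69.7  11.1]
tip [0.5986 0.1813] [-68.5  -0.1]
marker [[-68.  -3. 145.]
 [-45.   6. 146.]
 [-36.  -0. 149.]
 [-32.   2. 150.]
 [-12.  -0. 150.]
 [ -2.  -4. 149.]
 [  3.   4. 149.]
 [ 12.  -5. 148.]
 [ 16.   5. 147.]
 [ 26.  -6. 146.]
 [ 29.   3. 150.]
 [ 62.  -1. 151.]]
0.011439075649021413
```

Foam centre is 6.5 mm further along its axis and 0.9 mm sideways from the TCP. The marker is level but sits about 6 mm lower in the grip than planned, so it should touch the groove floor at TCP z ≈ .020.

Request:
{"api": "play_rows", "payload": {
  "offset": [
    [-0.6,-0.1,0],
    [0,0,3.5],
    [0,0,3.5],
    [0,0,2],
    [0,0,0.8]
  ],
  "turn": [-0.4,0,0,0,0],
  "fingers": [0,0,0,0,0]
}}

```text
t: 30.18
ee_pos: [0.6188, 0.252, 0.0415]
eef_rot: [-0.003, -0.598, 0.802, 0.001]
ft_force: [-0.8, -0.5, -0.7]
grip_width: 0.0139
grip_force: 30.0
```

Request:
{"api": "play_rows", "payload": {
  "offset": [
    [0,0,0.7],
    [0,0,0.5],
    [0,0,0.3],
    [0,0,0.2],
    [0,0,0]
  ],
  "turn": [0,0,0,0,0],
  "fingers": [0,0,0,0,0]
}}

```text
t: 30.6
ee_pos: [0.6219, 0.2524, 0.0295]
eef_rot: [0.001, -0.598, 0.802, -0.0]
ft_force: [-0.5, -0.4, -0.8]
grip_width: 0.0139
grip_force: 30.0
```

```bash
python3 - <<'E'
from h import *; cap('wrist','w7.png')
E
python3 go.py .6214 .2528 .020
```

```text
t 30.65 p [0.6219 0.2524 0.0296] phi 163.44 w 0.0134 gf 30.0 ft [-0.4  0.2 -0.7]
tool cm [-0.02  0.06  0.96]
```

View pics/w7.png

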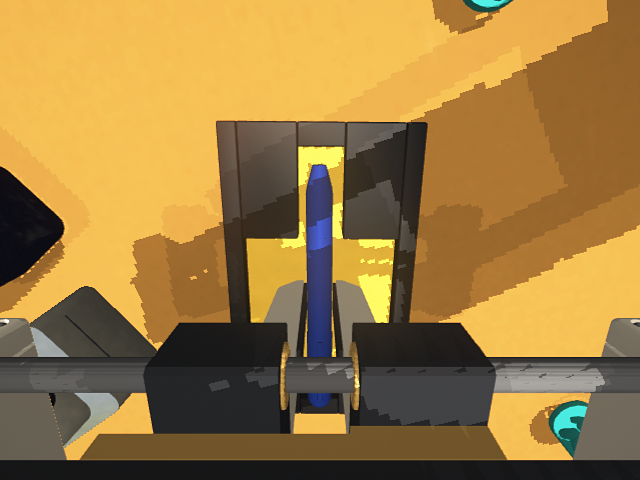

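Marker at (319,165–400) is centred in the groove (298–343). I'll lower it gently.

Request:
{"api": "play_rows", "payload": {
  "offset": [
    [0,0,0.3],
    [0,0,0.3],
    [0,0,0.2],
    [0,0,0],
    [0,0,0]
  ],
  "turn": [0,0,0,0,0],
  "fingers": [0,0,0,0,0]
}}

```text
t: 31.07
ee_pos: [0.6211, 0.2522, 0.0204]
eef_rot: [-0.0, -0.598, 0.802, 0.0]
ft_force: [-0.3, -0.4, -0.4]
grip_width: 0.0141
grip_force: 30.0
```

Request:
{"api": "play_rows", "payload": {
  "offset": [
    [0,0,0.1],
    [0,0,0.1],
    [0,0,0],
    [0,0,0],
    [0,0,0]
  ],
  "turn": [0,0,0,0,0],
  "fingers": [0,0,0,0,0]
}}

```text
t: 31.48
ee_pos: [0.6215, 0.2523, 0.0192]
eef_rot: [0.0, -0.598, 0.802, -0.0]
ft_force: [-0.9, -0.2, 4.2]
grip_width: 0.0137
grip_force: 30.0
```

Request:
{"api": "play_rows", "payload": {
  "offset": [
    [0,0,0],
    [0,0,0],
    [0,0,0],
    [0,0,-1],
    [0,0,-2]
  ],
  "turn": [0,0,0,0,0],
  "fingers": [0.38,0.38,0.38,0.38,0.38]
}}

```text
t: 31.9
ee_pos: [0.6191, 0.2517, 0.0463]
eef_rot: [-0.003, -0.598, 0.802, 0.001]
ft_force: [-0.1, 0.2, 0.4]
grip_width: 0.0353
grip_force: 0.0
```

Request:
{"api": "play_rows", "payload": {
  "offset": [
    [0,0,-3],
    [0,0,-4],
    [0,0,-4],
    [0,0,0],
    [0,0,0]
  ],
  "turn": [0,0,0,0,0],
  "fingers": [0.38,0.38,0.38,0.38,0.38]
}}

```text
t: 32.32
ee_pos: [0.6234, 0.2528, 0.1631]
eef_rot: [0.004, -0.598, 0.802, -0.002]
ft_force: [0.3, 0.6, -0.8]
grip_width: 0.0349
grip_force: 0.0
```

Request:
{"api": "play_rows", "payload": {
  "offset": [
    [4,0,0],
    [4,0,0],
    [4,0,0],
    [4,0,0],
    [0,0,0]
  ],
  "turn": [0,0,0,0,0],
  "fingers": [0.38,0.38,0.38,0.38,0.38]
}}

```text
t: 32.73
ee_pos: [0.5729, 0.093, 0.1572]
eef_rot: [-0.003, -0.596, 0.803, 0.0]
ft_force: [0.2, 1.5, -0.0]
grip_width: 0.0354
grip_force: 0.0
```

```bash
python3 - <<'E'
from h import *; p,d,K,T=cap('side','d5.png'); p2,d2,K2,T2=cap('scene')
cv2.imwrite('pics/final.png',np.hstack([cv2.resize(p2[150:380,160:520],(400,256)),cv2.resize(p[180:380,180:480],(400,256))])[:,:,::-1])
for p,d,K,T in((p,d,K,T),(p2,d2,K2,T2)):
    P=cloud(d,K,T); hs=cv2.cvtColor(p,cv2.COLOR_RGB2HSV); m=(hs[...,0]>108)&(hs[...,0]<130)&(hs[...,1]>130)&(d>0)&(abs(P[...,0]-.62)<.1)&(abs(P[...,1]-.25)<.09)&(P[...,2]<.05)
    q=P[m]; print(len(q)); 
    if len(q): print(np.percentile(q[:,2],[5,50,95]).round(4),cv2.minAreaRect((q[:,:2]*1000).astype(np.float32)))
E
python3 go.py
```

```text
64
[0.0192 0.0226 0.0253] ((618.530029296875, 248.1319122314453), (133.05789184570312, 9.52702522277832), 72.90911865234375)
221
[0.0137 0.0226 0.0271] ((634.3418579101562, 242.785400390625), (164.30418395996094, 74.71923828125), 85.740478515625)
t 32.8333 p [0.5748 0.0975 0.1577] phi 163.25 w 0.0355 gf 0.0 ft [-0.5  0.4 -0.2]
```

View pics/final.png

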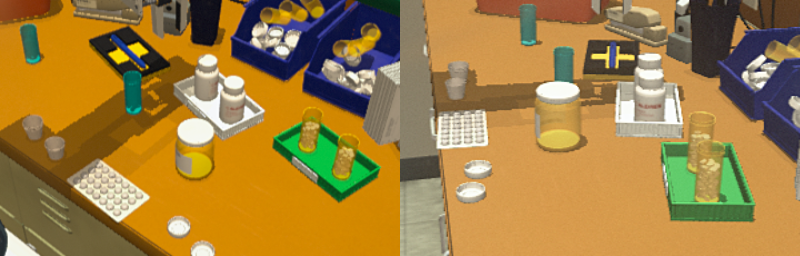

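The final views show both vials standing in the green tray at (312,130) and (345,157) and both bottles in the white tray at (207,76) and (232,97). The marker lies in the groove at (125,50) with its top at about .025, which is fully home. The jar at (195,150) hasn't moved, and the arm is clear.

```bash
python3 -c "
from plant import workorder; print(workorder.hand_in())"
```

```text
the job is handed in; nothing more can be done
None
```

The job is handed in: in the last camera views both vials stood in the green tray, both bottles stood in the white tray, the marker lay fully home in the groove, and the jar was where it started. I first slid the marker about 5 cm away from the jar so the gripper could reach it.

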